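# Fit the keyed loopback plug to the power unit

## Task

Take the black dust cap off the power unit's round socket and leave it in the parts tray, then fit the larger of the two metal plugs into the socket and let go with it fully home and upright. The socket is keyed and floats on springs: rest the plug's nose in the mouth and turn it under light pressure until its notches find the keys and it drops in, then press it home. Never press the plug on the socket with more than 25 N, and leave the other things where they are.

Things in the scene. Friction and masses are not known exactly. Their poses are not given: they have to be found in the camera images.
- unit: Grey power unit, a fixed box 200 mm (x) by 300 mm (y) with its aluminium connector panel upward, 100 mm above the bench. Origin in the middle of its underside; x points away from the robot when it is not turned. The socket lies on the panel's middle line, 65 mm from its middle towards +y; an 80 mm fan and two fuse holders fill the other end.
- socket_mouth (a point): Centre of the rim of the socket, 134 mm above the bench, axes as the unit's (z up). Aluminium barrel 44 mm outside, 18 mm tall over a 68 mm round flange; bore 36 mm, widening to 39 mm at the rim. It floats straight down on springs: 3 N to start it, then 0.8 N per mm, to a hard stop at 10 mm (11 N); it springs back up when let go.
- socket_keys (a point): Point in the socket's axis, 5 mm below the rim, level with the tops of three keys on the bore's wall, each 4 mm deep: a main one 8 mm wide and two of 5 mm, at +110 and -140 degrees from it (anticlockwise from above). The main key points along the unit's x axis or up to 57 degrees either side: how far is not known and no reading shows it. The keys do not turn.
- plug_center (a point): Centre of the larger metal plug, 33 mm above its underside; it stands nose down on the bench. Knurled round body 46 mm across, from 14 to 66 mm above the underside, to be gripped at any yaw. x axis towards the wide notch of its nose, which the ridge on its top face (middle to rim, 3 mm high) also shows; z up. 130 to 210 g.
- plug_nose (a point): Middle of the underside of the larger plug. The nose is 34 mm across, 14 mm long, with a wide notch towards x and two narrow ones at +110 and -140 degrees, 0.8 mm wider than the keys on each side. In the mouth it first rests on the keys, 5 mm below the rim; turned to match, it drops past them. Fully home, 14 mm below the rim, the body's shoulder rests on the rim.
- cap_center (a point): Centre (16.5 mm above its underside) of the black plastic dust cap that sits in the socket's mouth at the start: a 48 mm flange resting on the rim, a 33 mm spigot reaching 3.5 mm below the rim, and above the flange, from 6.5 to 33 mm above the underside, a round knob 26 mm across to lift it by. Loose fit, 25 g. z up.
- tray_in (a point): Centre of the inner floor of the grey parts tray, 3 mm above the bench; inner size 144 mm (x) by 194 mm (y), walls 22 mm high; fixed. A small steel angle lies in the quarter at +x +y; the rest is free.
- small_plug_center (a point): Centre of the smaller metal plug (29 mm across, 46 mm tall), standing on the bench; leave it alone.
- angle: Small steel angle 35 x 50 x 30 mm lying in the tray; origin in the middle of its underside; leave it in the tray.
- meter: Black hand-held meter 150 x 76 x 41 mm lying on the bench; origin in the middle of its underside; leave it alone.
- bracket: Bent aluminium sheet bracket 80 x 110 x 45 mm; origin in the middle of its underside; leave it alone.
Mind the look-alikes: they are no part of the job. Leave any green or yellow look-alike of the part that bears cap_center alone.

How it is judged (in metres and radians):
On the way, in this order (a step that is already met when the one before it is completed fails the run):
1. the dust cap lies in the tray (x of cap_center in the frame of tray_in between -0.072 and 0.072 m and y of cap_center in the frame of tray_in between -0.097 and 0.097 m and height (world z) of cap_center below 0.045 m), for 0.2 s.
2. the plug is home in the socket (z of plug_center in the frame of socket_mouth below 0.021 m and horizontal distance between plug_center and socket_mouth below 0.004 m), for 0.2 s.
At the end, for the whole second after the job is handed in: The dust cap lies at rest inside the tray; the larger plug stands at rest in the socket, fully home: its centre is less than 21 mm above the mouth (19 mm is home), within 4 mm of the socket's axis and within 4.5 degrees of upright (all of step 1 and all of step 2 and angle between plug_center's own z axis and vertical below 0.08 rad and linear speed of each of plug, cap below 0.02 m/s); the robot touches nothing.
It fails at once if the plug is pressed on the power unit with more than 25 N (contact force between plug and unit above 25 N).
It fails at once if the smaller plug, meter, bracket or angle is pushed more than 25 mm away (distance of any of small_plug_center, meter, bracket, angle from where it was at the start of the episode above 0.025 m).
It also fails if it takes over 64 s, if anything falls off the work surface, if the arm or the gripper's body presses on something with over 40 N, if the wrist force passes 120 N, or if a joint passes its speed limit or range.

## Robot

A 6-joint arm with a two-finger parallel gripper is mounted at the origin on the work surface. World frame = base frame: x ahead of the robot, y to its left, z up, the work surface at z = 0. Lengths are in m, angles in degrees, forces in N, time in s.
With the tool pointing down it reaches from about 0.4 to 0.825 m from the base axis. Payload 7 kg.
Tool frame: the origin (TCP) lies midway between the tips of the shut fingers; the grasp point (between the pads) lies 19 mm behind it (ctrl.grip_point_offset is the distance from the TCP to the grasp point, in m); x points along the fingers, y is the direction in which the jaws open and shut, and the axes are right-handed (so a half turn about x gives the same grasp; the last joint's range is limited). The gripper opens to 88 mm and grips with 3 to 60 N. Pads are 19 mm wide; open, the fingers measure 130 mm over their backs; the gripper's body (78 mm by 193 mm) begins 47 mm behind the grasp point.
Start: joints at [-52.305, 20.546, 0.682, 0, -70.136, -16.507], TCP at [0.244, -0.629, 0.227] pointing down, gripper open.
Joint ranges: [-176.03, 176.03], [-82.01, 121.73], [-58.28, 71.71], [-173.87, 95.51], [-174.79, -0.11], [-173.66, 173.66]. Speed limits (degrees/s): [136.94, 136.94, 172.46, 180, 180, 180].

## Interface

Orientations are given as [roll, pitch, yaw] about the fixed x, y, z axes, in that order (R = Rz(yaw) Ry(pitch) Rx(roll)).
In Python, from plant import ctrl gives the robot as it stands.
- The arm moves only by the tool drive_tool, never from a script. Its argument "plan" is a list of rows, each a list of 3 entries, a list of its own where there are three numbers: the shift along the tool's x, y, z in m, then the turn, a rotation vector about the tool's x, y, z in degrees, then the opening, from 0 (shut) to 1 (fully open). In form: [[[dx, dy, dz], [wx, wy, wz], grip], ...]. A call has 1 to 20 rows; each row is the pose to reach, as a shift and turn from the pose measured when the call began, along the tool's axes at that moment; what a row does not reach only later rows make up. A row lasts 1/12 s, in which the tool goes at most 41.7 mm and 7.16 degrees, less where a joint would pass 70% of its speed; a pose out of reach is approached as far as the arm can. A call with a gripper value outside its range is refused whole. The fingers move at their own pace and stop on an object; the grip force is fixed at half the most. Time passes only in rows, so rows that repeat a pose let the fingers close. It gives the time, the measured TCP pose, the force and the opening at its end, in the units of the state.
- ctrl.get_obs(): the state, without advancing time (a new reading comes with each control period).
- ctrl.snapshot(name): name is "scene" or "top" or "wrist"; returns the picture (400x640x3 uint8, blue, green, red); there is no depth.
- ctrl.get_calibration(name): a dict with "fx", "fy", "cx", "cy" (pixels), "dist_coeffs" ([k1, k2, p1, p2, k3] as OpenCV has them; the pictures are not rectified), "R" (3x3) and "t" (3): a world point X has camera coordinates R X + t. Camera axes: x right, y down, z forward; pixel columns grow to the right and rows downward; lengths in m; the calibration is good to about 2 mm. A picture is of the moment at which its call begins: read the wrist's pose just before it. get_calibration takes no time and is no camera call; for the wrist camera it gives the pose at the moment of the call.
- ctrl.close_job(): hands the job in, once; it reports no verdict.
Trained networks look in the newest picture that a camera, given by its name, has taken for a name from the list of things; names that differ only in an ending like _2 or _b are one class to them, and where a whole thing is asked for, a point or a joint stands for the part that bears it (a point fixed in the world has none). Each returns a list of dicts, best first, with "confidence" (0 to 1); they miss things now and then, are a little off and sometimes report something else, mostly with a low value. They report only what shows in the picture. A call takes as long as a camera call. They do not tell look-alikes from the thing itself.
- ctrl.cut_out(camera, name): "pixels" (400x640 bool, what is visible of it) and "pixel" ([column, row] in pixels, amid what is visible of it).
- ctrl.landmark_of(camera, name): "pixel" ([column, row] in pixels: a listed point, or the origin of a listed thing).
The state is a dict: "clock": time; "joint_pos": joint angles; "qvel": joint speeds; "tau": joint torques, N m; "tool_pos": TCP position; "orientation": TCP orientation; "force": force on the tool from outside, world axes, zero at the start; "moment": the same for the moment, N m; "opening": finger opening in m.
Only numpy, scipy, OpenCV 4.12 (cv2) and the standard library are available. Lean on these libraries where they do the work, as an engineer would, in place of code of your own. Each camera call takes 0.05 s, during which the arm holds its last target. There are 200 camera calls.

## Working session

There is one attempt and no reset: what is moved stays moved. The work goes in short steps, Python scripts to look and compute and a tool call to move; the robot and the scene stay as the last step left them, time stands still between calls to the robot, and variables do not carry over. Pictures are saved under pics/ and viewed, about 8 in all and at most 12, crops included, and the job is handed in when it is done.

Besides the shell and the picture viewer there is one more tool, called as a command line: name --argument value ..., lists and objects as JSON in quotes. drive_tool: Moves the arm, as the interface text tells. Its arguments: {"type":"object","properties":{"plan":{"type":"array","items":{"type":"array"}}},"required":["plan"]}

```bash
mkdir -p pics; cat > h.py <<'E'
import numpy as np, cv2
from plant import ctrl
from scipy.spatial.transform import Rotation as Rn
def ray(cam,px,cal=None):
    c=cal or ctrl.get_calibration(cam)
    K=np.array([[c['fx'],0,c['cx']],[0,c['fy'],c['cy']],[0,0,1]])
    u=cv2.undistortPoints(np.array([[px]],float),K,np.array(c['dist_coeffs'],float))[0,0]
    R=np.array(c['R']);t=np.array(c['t'])
    return -R.T@t, R.T@np.array([u[0],u[1],1])
def atz(cam,px,z,cal=None):
    o,d=ray(cam,px,cal); return o+d*(z-o[2])/d[2]
def proj(cam,X):
    c=ctrl.get_calibration(cam)
    K=np.array([[c['fx'],0,c['cx']],[0,c['fy'],c['cy']],[0,0,1]])
    return cv2.projectPoints(np.array([X],float),cv2.Rodrigues(np.array(c['R']))[0],np.array(c['t'],float),K,np.array(c['dist_coeffs'],float))[0][0,0]
def pose():
    o=ctrl.get_obs(); return np.array(o['tool_pos']),Rn.from_euler('xyz',o['orientation'],degrees=True)
def togo(p,yaw=None):
    "tool-frame shift to world p"
    x,R=pose(); return R.inv().apply(np.array(p)-x)
E
python3 - <<'E'
from h import *
o=ctrl.get_obs()
for k,v in o.items(): print(k,np.round(v,3))
Z={'unit':0,'socket_mouth':.134,'plug_center':.033,'cap_center':.147,'tray_in':.003,'small_plug_center':.023,'angle':0,'meter':0,'bracket':0}
for cam in ['top','scene']:
    im=ctrl.snapshot(cam); cv2.imwrite(f'pics/{cam}0.png',im)
    for n,z in Z.items():
        for d in ctrl.landmark_of(cam,n)[:4]:
            print(cam,n,round(d['confidence'],2),np.round(d['pixel'],1),np.round(atz(cam,d['pixel'],z),3))
E
```

```text
clock 0.0
joint_pos [-5.2309e+01  2.0592e+01  6.3400e-01 -2.0000e-02 -7.0137e+01 -1.6505e+01]
qvel [-0.008 -0.01   0.016  0.033  0.124 -0.011]
tau [-0.0000e+00 -5.8271e+01  2.9304e+01  6.9970e+00  7.0000e-03 -0.0000e+00]
tool_pos [ 0.244 -0.629  0.226]
orientation [ 95.072  89.903 116.252]
force [-0.156  0.388  0.141]
moment [-0.032  0.017  0.029]
opening 0.088
top socket_mouth 0.51 [395.1 175.8] [ 0.552 -0.133  0.134]
top plug_center 0.47 [279.5 211.5] [0.471 0.182 0.033]
top plug_center 0.33 [188.4 166.8] [0.604 0.444 0.033]
top plug_center 0.16 [396.6 175.7] [ 0.569 -0.154  0.033]
top cap_center 0.7 [392.6 176.3] [ 0.549 -0.124  0.147]
top cap_center 0.65 [409.  128.5] [ 0.676 -0.171  0.147]
top cap_center 0.51 [332.5 182.8] [0.534 0.033 0.147]
top tray_in 0.75 [205.1 181.3] [0.566 0.404 0.003]
top small_plug_center 0.55 [291.9 168.2] [0.598 0.147 0.023]
top angle 0.76 [186.1 168.2] [0.606 0.461 0.   ]
top meter 0.77 [471.8 281.5] [ 0.265 -0.365  0.   ]
top meter 0.19 [285.6 213.8] [0.467 0.168 0.   ]
top bracket 0.88 [242.3 273.1] [0.297 0.293 0.   ]
scene unit 0.85 [275.6 173.5] [ 0.537 -0.202 -0.   ]
scene socket_mouth 0.46 [275.1 155.7] [ 0.562 -0.127  0.134]
scene plug_center 0.88 [354.2 240. ] [0.479 0.171 0.033]
scene cap_center 0.72 [276.4 151.5] [ 0.557 -0.127  0.147]
scene cap_center 0.7 [307.8 219.4] [0.598 0.145 0.147]
scene cap_center 0.61 [220.5 189. ] [ 0.745 -0.056  0.147]
scene tray_in 0.97 [369.9 328.3] [0.57  0.396 0.003]
scene small_plug_center 0.46 [306.8 253.1] [0.604 0.143 0.023]
scene angle 0.67 [370. 358.] [0.608 0.457 0.   ]
scene meter 0.66 [331.3 120.6] [ 0.25  -0.366  0.   ]
scene bracket 0.96 [435.5 252.4] [0.297 0.286 0.   ]
```

```bash
python3 - <<'E'
import cv2
a=cv2.imread('pics/top0.png');b=cv2.imread('pics/scene0.png')
cv2.imwrite('pics/top0c.png',cv2.resize(a[90:320,150:500],None,fx=2.28,fy=2.28,interpolation=cv2.INTER_CUBIC))
E
```

```text
(no output)
```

View pics/top0c.png

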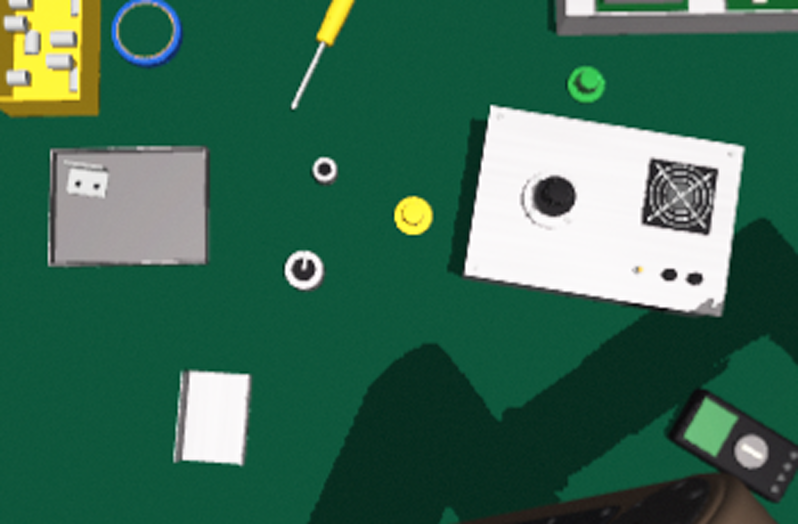

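View pics/scene0.png

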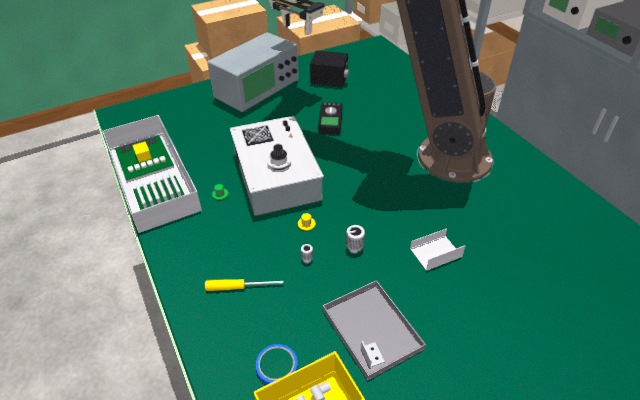

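The top view (crop pixels) shows the black cap in the socket at (553,196), with a yellow look-alike at (413,215) and a green one at (587,84). The larger plug is at (304,269) with its ridge towards +x, and the small plug is at (325,169). I choose the black cap, full-image pixel (392,176). The unit is turned about -9°.

```bash
python3 - <<'E'
from h import *
x,R=pose(); print(np.round(R.as_matrix(),3))
print(togo([.553,-.128,.29]))
# unit yaw by corners in top image at z=.1
P=[(490,105),(744,147),(722,315),(465,275)]
W=[atz('top',(150+u/2.28,90+v/2.28),.1)for u,v in P]; print(np.round(W,3),np.mean(W,0))
for a,b in((1,0),(2,3)):
    d=W[b]-W[a]; print(np.degrees(np.arctan2(-d[0],d[1])))
c=ctrl.get_calibration('wrist'); print(c['fx'],-np.array(c['R']).T@np.array(c['t']),np.array(c['R']))
E
```

```text
[[-0.    -0.361  0.932]
 [-0.     0.932  0.361]
 [-1.     0.    -0.   ]]
[-0.06344072  0.35572329  0.46938829]
[[ 0.669 -0.059  0.1  ]
 [ 0.613 -0.361  0.1  ]
 [ 0.413 -0.325  0.1  ]
 [ 0.465 -0.025  0.1  ]] [ 0.54023435 -0.19241799  0.1       ]
-10.49283469202048
-9.68278901270639
286.7486189646575 [ 0.17758177 -0.65352787  0.38496491] [[-3.61069084e-01  9.32539068e-01 -6.65014840e-05]
 [ 8.99190690e-01  3.48175849e-01  2.65008833e-01]
 [ 2.47154244e-01  9.56266989e-02 -9.64245982e-01]]
```

drive_tool --plan '[[[-0.063,0.356,0.469],[0,0,0],1],[[-0.063,0.356,0.469],[0,0,0],1],[[-0.063,0.356,0.469],[0,0,0],1],[[-0.063,0.356,0.469],[0,0,0],1],[[-0.063,0.356,0.469],[0,0,0],1],[[-0.063,0.356,0.469],[0,0,0],1],[[-0.063,0.356,0.469],[0,0,0],1],[[-0.063,0.356,0.469],[0,0,0],1],[[-0.063,0.356,0.469],[0,0,0],1],[[-0.063,0.356,0.469],[0,0,0],1],[[-0.063,0.356,0.469],[0,0,0],1],[[-0.063,0.356,0.469],[0,0,0],1],[[-0.063,0.356,0.469],[0,0,0],1],[[-0.063,0.356,0.469],[0,0,0],1],[[-0.063,0.356,0.469],[0,0,0],1],[[-0.063,0.356,0.469],[0,0,0],1],[[-0.063,0.356,0.469],[0,0,0],1],[[-0.063,0.356,0.469],[0,0,0],1]]'

```text
clock: 2.5
tool_pos: [0.5522, -0.1283, 0.2894]
orientation: [162.7, 90.0, -176.1]
force: [0.2, -0.8, 0.8]
opening: 0.0876
```

```bash
python3 - <<'E'
from h import *
print(pose()[0], ctrl.get_obs()['force'])
im=ctrl.snapshot('wrist'); cv2.imwrite('pics/w1.png',im)
for n,z in {'cap_center':.147,'socket_mouth':.134}.items():
    for d in ctrl.landmark_of('wrist',n)[:3]:
        print(n,round(d['confidence'],2),np.round(d['pixel'],1),np.round(atz('wrist',d['pixel'],z),4))
for d in ctrl.cut_out('wrist','cap_center')[:2]:
    v,u=np.nonzero(d['pixels']); print(d['confidence'],d['pixel'],u.min(),u.max(),v.min(),v.max())
p=proj('wrist',[.5515,-.128,.134]);print(p)
E
```

```text
[ 0.55215372 -0.12826069  0.28942943] [ 0.17745382 -0.81500749  0.77727507]
cap_center 0.72 [321.3 187.6] [ 0.5516 -0.1275  0.147 ]
cap_center 0.69 [417.5 208.4] [ 0.5353 -0.0199  0.147 ]
cap_center 0.53 [246.  248.3] [ 0.6494 -0.1824  0.147 ]
0.91 [322.9, 185.2] 301 343 165 206
0.62 [252.2, 243.1] 248 262 233 253
[320.99345941 184.59284117]
```

View pics/w1.png

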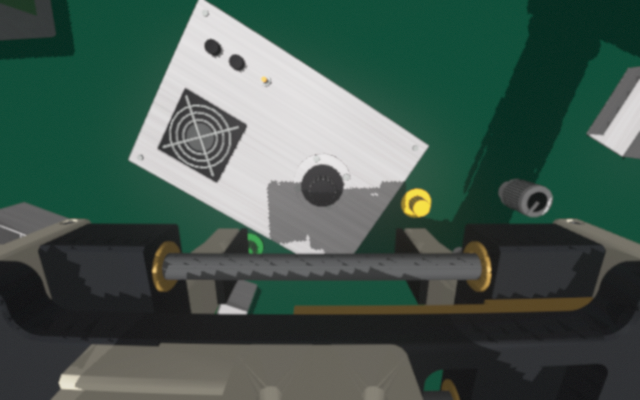

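Wrist view: the black cap knob is at (322,186), the yellow look-alike at (417,203), the larger plug at (530,198). The cap is at (0.5515,-0.128), right below the TCP, so I go down and grip it.

drive_tool --plan '[[[0.04,0,0],[0,0,0],0.7],[[0.08,0,0],[0,0,0],0.7],[[0.12,0,0],[0,0,0],0.7],[[0.148,0,0],[0,0,0],0.7],[[0.148,0,0],[0,0,0],0.7],[[0.148,0,0],[0,0,0],0],[[0.148,0,0],[0,0,0],0],[[0.148,0,0],[0,0,0],0],[[0.148,0,0],[0,0,0],0],[[0.148,0,0],[0,0,0],0],[[0.148,0,0],[0,0,0],0],[[0.148,0,0],[0,0,0],0],[[0.148,0,0],[0,0,0],0],[[0.148,0,0],[0,0,0],0]]'

```text
clock: 3.87
tool_pos: [0.5525, -0.1288, 0.1421]
orientation: [-25.3, 89.9, -4.2]
force: [-0.4, 0.3, 1.9]
opening: 0.0253
```

drive_tool --plan '[[[-0.04,0,0],[0,0,0],0],[[-0.08,0,0],[0,0,0],0],[[-0.08,0.466,0.178],[0,0,0],0],[[-0.08,0.466,0.178],[0,0,0],0],[[-0.08,0.466,0.178],[0,0,0],0],[[-0.08,0.466,0.178],[0,0,0],0],[[-0.08,0.466,0.178],[0,0,0],0],[[-0.08,0.466,0.178],[0,0,0],0],[[-0.08,0.466,0.178],[0,0,0],0],[[-0.08,0.466,0.178],[0,0,0],0],[[-0.08,0.466,0.178],[0,0,0],0],[[-0.08,0.466,0.178],[0,0,0],0],[[-0.08,0.466,0.178],[0,0,0],0],[[-0.08,0.466,0.178],[0,0,0],0],[[-0.08,0.466,0.178],[0,0,0],0],[[-0.08,0.466,0.178],[0,0,0],0]]'

```text
clock: 5.2
tool_pos: [0.5498, 0.3721, 0.2205]
orientation: [-127.2, 89.9, -105.9]
force: [0.3, -0.9, -0.1]
opening: 0.0254
```

```bash
python3 - <<'E'
from h import *
print(pose()[0], ctrl.get_obs()['opening'])
im=ctrl.snapshot('wrist'); cv2.imwrite('pics/w2.png',im)
for n,z in {'tray_in':.003,'angle':0,'plug_center':.033}.items():
    for d in ctrl.landmark_of('wrist',n)[:2]:
        print(n,round(d['confidence'],2),np.round(d['pixel'],1),np.round(atz('wrist',d['pixel'],z),4))
E
```

```text
[0.54975532 0.37206545 0.22052473] 0.025430736422126846
tray_in 0.91 [332.8 195.3] [0.5708 0.3957 0.003 ]
angle 0.53 [360.4 230.5] [0.6059 0.4514 0.    ]
plug_center 0.94 [180.6  60.2] [0.4796 0.1727 0.033 ]
```

View pics/w2.png

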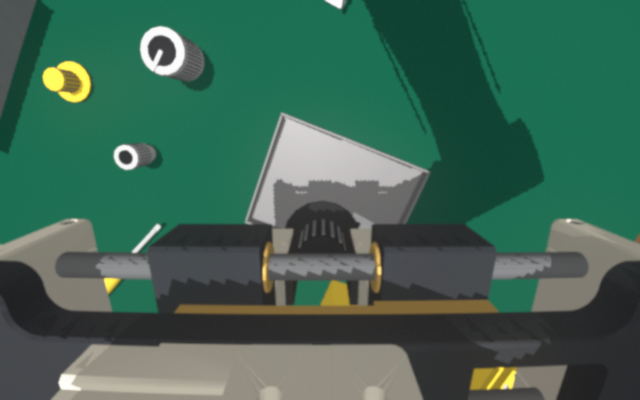

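The cap is held over the tray (tray at about (333,195), the larger plug's top at (163,52) with its ridge towards the lower left). I lower it into the free part.

drive_tool --plan '[[[0.04,0,0],[0,0,0],0],[[0.08,0,0],[0,0,0],0],[[0.12,0,0],[0,0,0],0],[[0.16,0,0],[0,0,0],0],[[0.19,0,0],[0,0,0],0],[[0.203,0,0],[0,0,0],0],[[0.203,0,0],[0,0,0],0],[[0.203,0,0],[0,0,0],0],[[0.203,0,0],[0,0,0],0.5],[[0.203,0,0],[0,0,0],0.5],[[0.203,0,0],[0,0,0],0.5],[[0.203,0,0],[0,0,0],0.5],[[0.203,0,0],[0,0,0],0.5],[[0.16,0,0],[0,0,0],0.5],[[0.12,0,0],[0,0,0],0.5],[[0.08,0,0],[0,0,0],0.7],[[0.04,0,0],[0,0,0],1]]'

```text
clock: 6.82
tool_pos: [0.5504, 0.3688, 0.1843]
orientation: [-34.5, 89.9, -13.4]
force: [0.3, 1.1, -0.2]
opening: 0.0522
```

```bash
python3 - <<'E'
from h import *
print(pose()[0])
for cam in('top','scene'):
  im=ctrl.snapshot(cam); cv2.imwrite(f'pics/{cam}3.png',im)
  for d in ctrl.landmark_of(cam,'cap_center')[:4]: print(cam,round(d['confidence'],2),np.round(d['pixel'],1),np.round(atz(cam,d['pixel'],.02),4))
print(togo([.505,.118,.20]))
print(togo([.476,.175,.20]))
E
```

```text
[0.55041711 0.36875593 0.18427532]
top 0.7 [217.  183.6] [0.5559 0.3646 0.02  ]
top 0.68 [406.  126.2] [ 0.7184 -0.1886  0.02  ]
top 0.62 [331.1 183.1] [0.5527 0.0339 0.02  ]
scene 0.89 [372.  315.2] [0.5542 0.3774 0.02  ]
scene 0.74 [305.7 219.9] [0.5521 0.0353 0.02  ]
scene 0.49 [219.4 190. ] [ 0.7199 -0.1923  0.02  ]
[-0.0166984  -0.21823179 -0.13328934]
[-0.01662933 -0.15461732 -0.13986152]
```

drive_tool --plan '[[[-0.017,-0.155,-0.14],[0,0,0],1],[[-0.017,-0.155,-0.14],[0,0,0],1],[[-0.017,-0.155,-0.14],[0,0,0],1],[[-0.017,-0.155,-0.14],[0,0,0],1],[[-0.017,-0.155,-0.14],[0,0,0],1],[[-0.017,-0.155,-0.14],[0,0,0],1],[[-0.017,-0.155,-0.14],[0,0,0],1],[[-0.017,-0.155,-0.14],[0,0,0],1]]'

```text
clock: 7.68
tool_pos: [0.4759, 0.1744, 0.1999]
orientation: [21.6, 89.8, 42.7]
force: [1.1, -0.5, 0.1]
opening: 0.0878
```

```bash
python3 - <<'E'
from h import *
x,R=pose();print(x, np.round(R.as_matrix(),3))
im=ctrl.snapshot('wrist'); cv2.imwrite('pics/w4.png',cv2.resize(im[100:260,200:480],None,fx=2.8,fy=2.8,interpolation=cv2.INTER_CUBIC))
for d in ctrl.landmark_of('wrist','plug_center')[:2]: print(round(d['confidence'],2),np.round(d['pixel'],1),np.round(atz('wrist',d['pixel'],.033),4))
for d in ctrl.landmark_of('wrist','plug_nose')[:2]: print(round(d['confidence'],2),np.round(d['pixel'],1),np.round(atz('wrist',d['pixel'],.0),4))
for d in ctrl.cut_out('wrist','plug_center')[:1]:
    v,u=np.nonzero(d['pixels']); print(d['confidence'],d['pixel'],u.min(),u.max(),v.min(),v.max())
E
```

```text
[0.47589876 0.17438301 0.19989755] [[ 0.003 -0.359  0.933]
 [ 0.003  0.933  0.359]
 [-1.     0.001  0.004]]
0.75 [317.9 187.1] [0.4823 0.175  0.033 ]
0.76 [319.9 178.8] [0.4787 0.176  0.    ]
0.69 [318.1, 189.4] 296 339 162 209
```

View pics/w4.png

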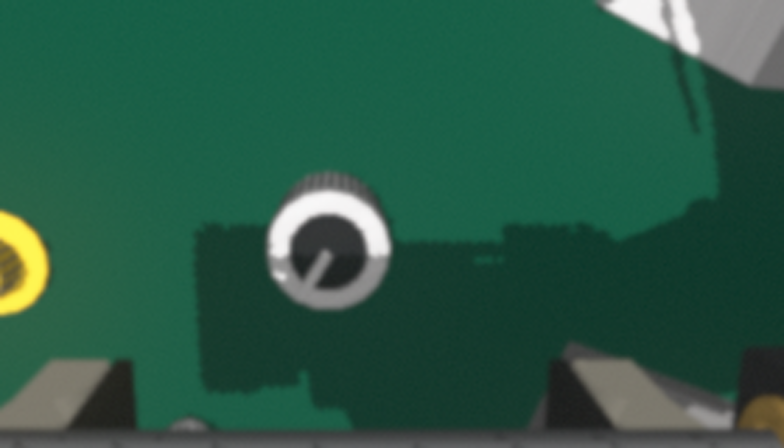

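The crop shows the larger plug with its top face centred at crop (328,249) and the ridge running from there to (303,290).

```bash
python3 - <<'E'
from h import *
f=lambda u,v,z: atz('wrist',(200+u/2.8,100+v/2.8),z)
c=f(328,249.5,.066); r0=f(327,254,.069); r=f(303,290,.069); print(c,r); d=r-c; print('yaw',np.degrees(np.arctan2(d[1],d[0]))); d=r-r0; print('yaw',np.degrees(np.arctan2(d[1],d[0])))
print(togo([c[0],c[1],.024]))
E
```

```text
[0.47717488 0.17266052 0.066     ] [0.49445866 0.16925169 0.069     ]
yaw -11.157088215895948
yaw -11.993228890266366
[ 0.17560936 -0.003045   -0.0005114 ]
```

drive_tool --plan '[[[0.04,-0.002,0.001],[0,0,0],1],[[0.08,-0.002,0.001],[0,0,0],1],[[0.12,-0.002,0.001],[0,0,0],1],[[0.16,-0.002,0.001],[0,0,0],1],[[0.174,-0.002,0.001],[0,0,0],1],[[0.174,-0.002,0.001],[0,0,0],1],[[0.174,-0.002,0.001],[0,0,0],0],[[0.174,-0.002,0.001],[0,0,0],0],[[0.174,-0.002,0.001],[0,0,0],0],[[0.174,-0.002,0.001],[0,0,0],0],[[0.174,-0.002,0.001],[0,0,0],0],[[0.174,-0.002,0.001],[0,0,0],0],[[0.174,-0.002,0.001],[0,0,0],0],[[0.174,-0.002,0.001],[0,0,0],0]]'

```text
clock: 9.05
tool_pos: [0.4785, 0.1742, 0.0263]
orientation: [16.0, 89.8, 37.2]
force: [-0.8, -1.5, 6.0]
opening: 0.0456
```

```bash
python3 - <<'E'
from h import *
o=ctrl.get_obs();print(np.round(o['joint_pos'],1),np.round(o['force'],1),np.round(pose()[1].as_matrix(),3))
E
```

```text
[  42.1   18.   -34.2    0.   -37.5 -111. ] [-0.8 -1.5  6. ] [[ 0.003 -0.36   0.933]
 [ 0.002  0.933  0.36 ]
 [-1.     0.001  0.004]]
```

drive_tool --plan '[[[0,0,0],[0,0,0],1],[[0,0,0],[0,0,0],1],[[0,0,0],[0,0,0],1],[[0,0,0],[0,0,0],1],[[0,0,0],[-7,0,0],1],[[0,0,0],[-14,0,0],1],[[0,0,0],[-21,0,0],1],[[0,0,0],[-28,0,0],1],[[0,0,0],[-35,0,0],1],[[0,0,0],[-42,0,0],1],[[0,0,0],[-49,0,0],1],[[0,0,0],[-56,0,0],1],[[0,0,0],[-63,0,0],1],[[0,0,0],[-70,0,0],1],[[0,0,0],[-77,0,0],1],[[0,0,0],[-84,0,0],1],[[0,0,0],[-90,0,0],1],[[0,0,0],[-90,0,0],1],[[0,0,0],[-90,0,0],1],[[0,0,0],[-90,0,0],0]]'

```text
clock: 10.72
tool_pos: [0.4785, 0.1741, 0.0262]
orientation: [-73.6, 89.8, 37.3]
force: [-0.3, -0.3, -0.7]
opening: 0.0851
```

drive_tool --plan '[[[0,0,0],[0,0,0],0],[[0,0,0],[0,0,0],0],[[0,0,0],[0,0,0],0],[[0,0,0],[0,0,0],0],[[0,0,0],[0,0,0],0],[[0,0,0],[0,0,0],0],[[0,0,0],[0,0,0],0],[[0,0,0],[0,0,0],0]]'

```text
clock: 11.38
tool_pos: [0.4781, 0.1738, 0.0261]
orientation: [-72.8, 89.8, 38.1]
force: [-2.4, -1.3, 2.5]
opening: 0.0455
```

```bash
python3 - <<'E'
from h import *
o=ctrl.get_obs();print(np.round(o['joint_pos'],1),np.round(o['force'],1),np.round(pose()[1].as_matrix(),3))
print(togo([.5518,-.128,.21]))
E
```

```text
[ 42.1  18.  -34.2   0.  -37.6 -21.2] [-2.4 -1.3  2.5] [[ 0.002 -0.934 -0.357]
 [ 0.002 -0.357  0.934]
 [-1.    -0.003  0.001]]
[-0.18424129  0.03836711 -0.30813126]
```

drive_tool --plan '[[[-0.04,0,0],[0,0,0],0],[[-0.08,0,0],[0,0,0],0],[[-0.12,0,0],[0,0,0],0],[[-0.16,0,0],[7,0,0],0],[[-0.184,0.01,-0.03],[14,0,0],0],[[-0.184,0.014,-0.07],[21,0,0],0],[[-0.184,0.02,-0.11],[28,0,0],0],[[-0.184,0.025,-0.15],[35,0,0],0],[[-0.184,0.03,-0.19],[42,0,0],0],[[-0.184,0.034,-0.23],[49,0,0],0],[[-0.184,0.038,-0.27],[56,0,0],0],[[-0.184,0.038,-0.308],[59,0,0],0],[[-0.184,0.038,-0.308],[59,0,0],0],[[-0.184,0.038,-0.308],[59,0,0],0],[[-0.184,0.038,-0.308],[59,0,0],0],[[-0.184,0.038,-0.308],[59,0,0],0]]'

```text
clock: 12.72
tool_pos: [0.5518, -0.127, 0.2096]
orientation: [-7.9, 89.8, 44.1]
force: [-0.3, 1.0, -0.4]
opening: 0.0457
```

```bash
python3 - <<'E'
from h import *
o=ctrl.get_obs();x,R=pose();print(x,o['opening'],np.round(o['joint_pos'],1),np.round(o['force'],1),np.round(R.as_matrix(),3))
for cam in('top','scene'):
    im=ctrl.snapshot(cam); cv2.imwrite(f'pics/{cam}5.png',im)
    for n,z in (('plug_nose',x[2]-.026),('plug_center',x[2]+.007),('socket_mouth',.134)):
        for d in ctrl.landmark_of(cam,n)[:2]: print(cam,n,round(d['confidence'],2),np.round(d['pixel'],1),np.round(atz(cam,d['pixel'],z),4))
im=ctrl.snapshot('wrist'); 
a=cv2.resize(im[80:240,200:440],None,fx=3.3,fy=3.3,interpolation=cv2.INTER_CUBIC)
cv2.imwrite('pics/w5.png',a)
for d in ctrl.landmark_of('wrist','socket_mouth')[:2]: print(round(d['confidence'],2),np.round(d['pixel'],1),np.round(atz('wrist',d['pixel'],.134),4))
print(proj('wrist',[.5518,-.128,.134]),proj('wrist',x+[0,0,-.026]))
E
```

```text
[ 0.55182848 -0.12700588  0.20961417] 0.04567335555214181 [  6.8  11.  -14.7  -0.1 -64.1 -44.8] [-0.3  1.  -0.4] [[ 0.002 -0.788  0.616]
 [ 0.002  0.616  0.788]
 [-1.    -0.     0.003]]
scene plug_nose 0.95 [279.4 140.4] [ 0.5466 -0.1241  0.1836]
scene plug_center 0.94 [275.7 132.9] [ 0.5577 -0.1182  0.2166]
scene socket_mouth 0.68 [278.2 151.9] [ 0.5474 -0.1382  0.134 ]
0.59 [321.1 203.3] [ 0.551  -0.1279  0.134 ]
[320.29253864 203.77444934] [320.80049168 225.56468282]
```

View pics/w5.png

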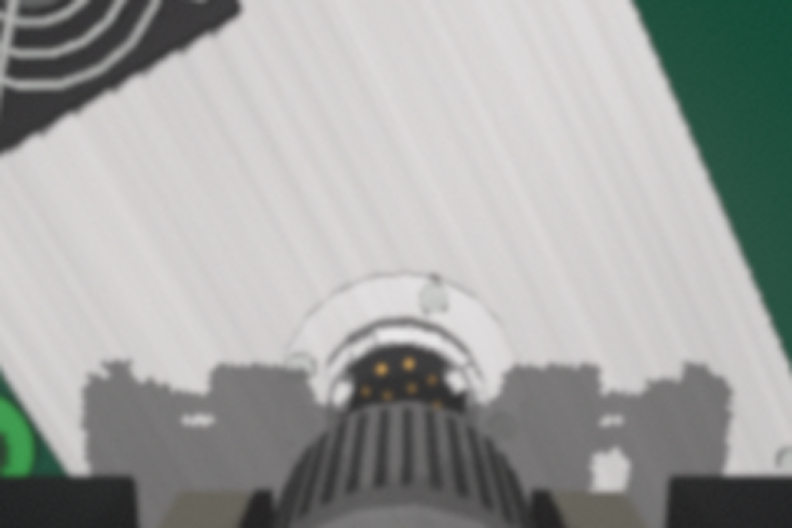

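The wrist crop shows the open socket with its contacts at crop (400,375), the 68 mm flange spanning columns 287 to 507 with its top at (400,271), and the plug held upright just in front of it.

```bash
python3 - <<'E'
from h import *
im=cv2.imread('pics/w5.png'); ov=im.copy()
c=ctrl.get_calibration('wrist')
for C,col in (((.5518,-.128),(0,0,255)),):
  for r,z in ((.034,.116),(.022,.134),(.018,.134),(.0195,.134)):
    P=[proj('wrist',[C[0]+r*np.cos(a),C[1]+r*np.sin(a),z]) for a in np.linspace(0,2*np.pi,120)]
    P=(np.array(P)-[200,80])*3.3; print(r,z,P.min(0).round(1),P.max(0).round(1))
    for p in P: cv2.circle(ov,tuple(int(q) for q in p),1,col,-1)
cv2.imwrite('pics/w5o.png',cv2.resize(ov[240:430,260:540],None,fx=2.8,fy=2.8))
print(togo([.5518,-.128,.167]))
E
```

```text
0.034 0.116 [274.3 267.1] [520.3 504.4]
0.022 0.134 [311.7 324.7] [482.2 488.2]
0.018 0.134 [327.2 340.3] [466.7 474. ]
0.0195 0.134 [321.4 334.5] [472.5 479.3]
[ 4.28263165e-02 -4.75967538e-05 -6.95912794e-04]
```

View pics/w5o.png

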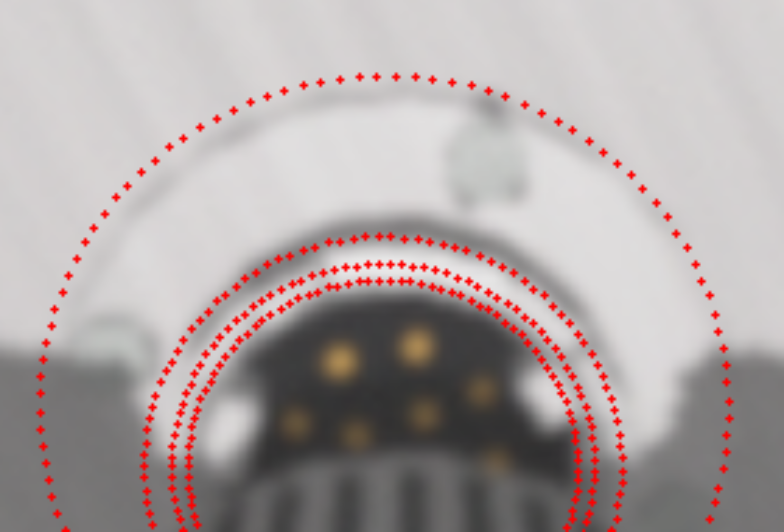

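```bash
python3 - <<'E'
from h import *
for n,(u,v) in {'L':(232,425),'R':(545,392),'rimtop':(390,290)}.items():
    px=(200+(260+u/2.8)/3.3,80+(240+v/2.8)/3.3)
    w=atz('wrist',px,.129)-np.array([.5518,-.128,.129]); print(n,w,np.hypot(*w[:2]),np.degrees(np.arctan2(w[1],w[0])))
E
```

```text
L [ 0.0092977 -0.011182   0.       ] 0.014542499171793108 -50.25688469494034
R [-0.01572143  0.0043501   0.        ] 0.01631216881153237 164.53331702586837
rimtop [-0.01034605 -0.01224155  0.        ] 0.016027987116957475 -130.20311627270587
```

drive_tool --plan '[[[0.02,0,-0.001],[0,0,0],0],[[0.04,0,-0.001],[0,0,0],0],[[0.046,0,-0.001],[0,0,0],0],[[0.05,0,-0.001],[0,0,0],0],[[0.053,0,-0.001],[0,0,0],0],[[0.053,0,-0.001],[0,0,0],0],[[0.053,0,-0.001],[0,0,0],0]]'

```text
clock: 13.8
tool_pos: [0.5521, -0.1282, 0.1576]
orientation: [-26.2, 89.8, 25.7]
force: [0.5, -0.2, -1.1]
opening: 0.0454
```

```bash
python3 - <<'E'
from h import *
o=ctrl.get_obs();x,R=pose();print(x,np.round(o['force'],1),np.round(o['moment'],2))
E
```

```text
[ 0.55212195 -0.12824769  0.15759082] [ 0.5 -0.2 -1.1] [-0.01  0.01  0.02]
```

Nose is inside the mouth with no contact. Next I press lightly, down to TCP ≈ 0.152.

drive_tool --plan '[[[0.001,0,0],[0,0,0],0],[[0.002,0,0],[0,0,0],0],[[0.003,0,0],[0,0,0],0],[[0.004,0,0],[0,0,0],0],[[0.005,0,0],[0,0,0],0],[[0.006,0,0],[0,0,0],0],[[0.006,0,0],[0,0,0],0]]'

```text
clock: 14.38
tool_pos: [0.5524, -0.1283, 0.1518]
orientation: [-31.4, 89.8, 20.5]
force: [-0.2, 0.4, 2.4]
opening: 0.0457
```

drive_tool --plan '[[[0.001,0,0],[-2,0,0],0],[[0.001,0,0],[-4,0,0],0],[[0.001,0,0],[-6,0,0],0],[[0.001,0,0],[-8,0,0],0],[[0.001,0,0],[-10,0,0],0],[[0.001,0,0],[-12,0,0],0],[[0.001,0,0],[-12,0,0],0]]'

```text
clock: 14.97
tool_pos: [0.5529, -0.1284, 0.1513]
orientation: [-50.9, 89.7, 13.2]
force: [0.7, -0.9, 2.7]
opening: 0.0454
```

```bash
cat > s.py <<'E'
from h import *
o=ctrl.get_obs();x,R=pose();m=R.as_matrix();print(x.round(4),'F',np.round(o['force'],1),'M',np.round(o['moment'],2),'yaw',np.degrees(np.arctan2(m[1,2],m[0,2])).round(1),'tilt',np.round(m[:2,0],4))
E
python3 s.py
```

```text
[ 0.5529 -0.1284  0.1513] F [ 0.7 -0.9  2.7] M [-0.05 -0.12 -0.03] yaw 64.1 tilt [0.005  0.0012]
```

drive_tool --plan '[[[0.001,0.0007,-0.0003],[-2,0,0],0],[[0.001,0.0007,-0.0003],[-4,0,0],0],[[0.001,0.0007,-0.0003],[-6,0,0],0],[[0.001,0.0007,-0.0003],[-8,0,0],0],[[0.001,0.0007,-0.0003],[-8,0,0],0]]'

```text
clock: 15.38
tool_pos: [0.5518, -0.1283, 0.1499]
orientation: [-54.2, 89.7, 17.9]
force: [0.1, -0.2, -1.5]
opening: 0.0452
```

```bash
python3 s.py
```

```text
[ 0.5518 -0.1283  0.1499] F [ 0.1 -0.2 -1.5] M [ 0.07  0.09 -0.02] yaw 72.1 tilt [0.0042 0.0014]
```

The force fell to just the plug's weight at plug yaw ≈ -50°, which agrees with the keys seen in the picture, so it has dropped in. I press it home gently.

drive_tool --plan '[[[0.001,0,0],[0,0,0],0],[[0.002,0,0],[0,0,0],0],[[0.003,0,0],[0,0,0],0],[[0.004,0,0],[0,0,0],0],[[0.005,0,0],[0,0,0],0],[[0.006,0,0],[0,0,0],0],[[0.006,0,0],[0,0,0],0],[[0.006,0,0],[0,0,0],0]]'

```text
clock: 16.05
tool_pos: [0.5517, -0.1283, 0.144]
orientation: [-53.5, 89.8, 18.5]
force: [-2.3, 0.2, 2.0]
opening: 0.0452
```

```bash
python3 s.py
```

```text
[ 0.5517 -0.1283  0.144 ] F [-2.3  0.2  2. ] M [0.32 0.85 0.02] yaw 72.1 tilt [0.004  0.0014]
```

drive_tool --plan '[[[0.001,0,0],[0,0,0],0],[[0.002,0,0],[0,0,0],0],[[0.003,0,0],[0,0,0],0],[[0.003,0,0],[0,0,0],0]]'

```text
clock: 16.38
tool_pos: [0.5517, -0.1283, 0.141]
orientation: [-55.0, 89.8, 17.0]
force: [-3.0, 0.7, 3.4]
opening: 0.0454
```

```bash
python3 s.py
```

```text
[ 0.5517 -0.1283  0.141 ] F [-3.   0.7  3.4] M [0.4  1.01 0.  ] yaw 72.1 tilt [0.0041 0.0013]
```

drive_tool --plan '[[[0,0.0004,0],[0,0,0],0],[[0,0.0008,-0.0002],[0,0,0],0],[[-0.001,0.0008,-0.0002],[0,0,0],0],[[-0.002,0.0008,-0.0002],[0,0,0],0],[[-0.002,0.0008,-0.0002],[0,0,0],0]]'

```text
clock: 16.8
tool_pos: [0.5516, -0.1283, 0.1434]
orientation: [-59.4, 89.7, 12.6]
force: [1.7, -0.5, 2.7]
opening: 0.0451
```

```bash
python3 s.py
```

```text
[ 0.5516 -0.1283  0.1434] F [ 1.7 -0.5  2.7] M [-0.07 -0.56 -0.01] yaw 72.1 tilt [0.0055 0.0012]
```

The side load only flipped sign for a shift of less than 1 mm, so the plug is centred. I release and look.

drive_tool --plan '[[[0,0,0],[0,0,0],1],[[0,0,0],[0,0,0],1],[[0,0,0],[0,0,0],1],[[0,0,0],[0,0,0],1],[[0,0,0],[0,0,0],1],[[0,0,0],[0,0,0],1],[[-0.03,0,0],[0,0,0],1],[[-0.07,0,0],[0,0,0],1],[[-0.11,0,0],[0,0,0],1],[[-0.14,0,0],[0,0,0],1],[[-0.14,0,0],[0,0,0],1],[[-0.14,0,0],[0,0,0],1]]'

```text
clock: 17.8
tool_pos: [0.5517, -0.1284, 0.2857]
orientation: [-62.5, 89.4, 9.6]
force: [-0.1, 0.2, -1.0]
opening: 0.0876
```

```bash
python3 s.py; python3 - <<'E'
from h import *
S={}
for cam in('scene','wrist'):
    im=ctrl.snapshot(cam); S[cam]=im
    for n,z in (('plug_center',.153),('cap_center',.02)):
        for d in ctrl.landmark_of(cam,n)[:2]: print(cam,n,round(d['confidence'],2),np.round(d['pixel'],1),np.round(atz(cam,d['pixel'],z),4))
    C=(.5517,-.1282)
    d=ctrl.cut_out(cam,'plug_center')
    if d:
        v,u=np.nonzero(d[0]['pixels']); print('cut',u.min(),u.max(),v.min(),v.max())
    for nose in (.120,.129): # home / resting on keys
        P=np.array([proj(cam,[C[0]+.023*np.cos(a),C[1]+.023*np.sin(a),nose+h]) for h in(.014,.066) for a in np.linspace(0,6.28,60)]); print(nose,P.min(0).round(1),P.max(0).round(1))
a=cv2.resize(S['wrist'][90:230,220:420],None,fx=2.9,fy=2.9,interpolation=cv2.INTER_CUBIC)
b=cv2.resize(S['scene'][105:195,225:335],None,fx=4.5,fy=4.5,interpolation=cv2.INTER_CUBIC)[:406]
b=cv2.resize(b,(200,164)) if 0 else b[:, :495]
h=min(a.shape[0],b.shape[0]); cv2.imwrite('pics/end.png',cv2.resize(np.hstack([a[:h],b[:h]]),(800,int(h*800/(a.shape[1]+b.shape[1])))))
E
```

```text
[ 0.5517 -0.1284  0.2857] F [-0.1  0.2 -1. ] M [ 0.01  0.2  -0.08] yaw 72.1 tilt [0.0099 0.0017]
scene plug_center 0.64 [277.5 149.8] [ 0.554  -0.1253  0.153 ]
scene cap_center 0.88 [370.7 313.5] [0.5544 0.3721 0.02  ]
scene cap_center 0.53 [219.1 188.1] [ 0.7179 -0.2005  0.02  ]
cut 269 286 135 158
0.12 [268.5 134.4] [286.5 159.6]
0.129 [268.3 131.7] [286.3 157.1]
wrist plug_center 0.76 [322.3 194.6] [ 0.5511 -0.1229  0.153 ]
wrist cap_center 0.75 [199.2 162.9] [ 0.7212 -0.1922  0.02  ]
wrist cap_center 0.65 [353.3 265.8] [0.5509 0.0402 0.02  ]
cut 296 345 167 223
0.12 [295.3 164.9] [345.2 221.9]
0.129 [294.4 166.2] [345.9 225.3]
```

View pics/end.png

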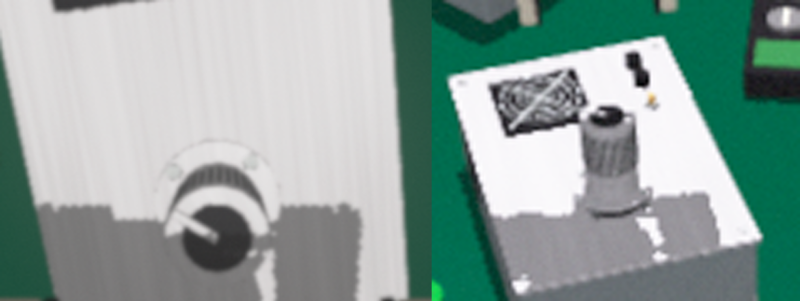

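The plug stands upright. Its scene outline (rows 135–158) fits the fully-home model (134.4–159.6), not resting on the keys (131.7–157.1). I hand the job in.

```bash
python3 -c "
from plant import ctrl; print(ctrl.close_job())"
```

```text
the job is handed in; nothing more can be done
None
```

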